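# Refit the dimmer knob of the live lamp channel and press it in to strike the lamp

## Robot

A 6-joint arm with a two-finger parallel gripper is mounted at the origin on the work surface. World frame = base frame: x ahead of the robot, y to its left, z up, the work surface at z = 0. Lengths are in m, angles in degrees, forces in N, time in s.
With the tool pointing down it reaches from about 0.35 to 0.875 m from the base axis. Payload 4.2 kg.
Tool frame: the origin (TCP) lies on the front face of the gripper's body, between the roots of the fingers; the fingertips stand finger_overhang ahead of it and the grasp point (between the pads) lies 51 mm ahead of it (finger_overhang is the distance from the TCP to the fingertips, in m); z points along the fingers, y is the line along which they close (so a half turn about z gives the same grasp; the last joint's range is limited). The gripper opens to 87 mm and grips with 3 to 60 N. Pads are 19 mm wide; open, the fingers measure 117 mm over their backs; the gripper's body (75 mm by 190 mm) begins 51 mm behind the grasp point.
Start: joints at [86.551, 22.042, 0.453, 0, -68.411, -14.817], TCP at [0.196, 0.593, 0.292] pointing down, gripper open.
Joint ranges: [-179.83, 179.83], [-69.29, 118.12], [-61.27, 80.66], [-181.25, 117.63], [-171.15, -9.14], [-177.46, 177.46]. Speed limits (degrees/s): [159.86, 159.86, 180, 180, 180, 180].

## Interface

Orientations are given as a 3x3 rotation matrix whose columns are the frame's x, y, z axes.
In Python, from station import sense, capture, camera_model, finish_job, finger_overhang gives the robot as it stands. The module is installed in compiled form; this text tells all that it offers.
- The arm moves only by the tool jog_arm, never from a script. Its argument "rows" is a list that holds one entry, the list of rows, each a list of 4 numbers: the shift along the tool's x, y, z in m, then the turn about the tool's z in rad. A call has 1 to 20 rows; each row shifts and turns the commanded pose from where the row before left it, along the tool's axes as they then stand; what a row does not reach is not made up. A row lasts 1/8 s, in which the tool goes at most 62.5 mm and 10.7 degrees, less where a joint would pass 70% of its speed; a pose out of reach is approached as far as the arm can. A call is refused whole if a number of a shift passes 0.0625 or a number of a turn 0.188, either way. A call with a gripper value outside its range is refused whole. "claw" is the opening, from 0 (shut) to 1 (fully open), set as the call begins (left out, the last holds). The fingers move at their own pace and stop on an object; the grip force is fixed at half the most. Time passes only in rows, so rows that do not move let the fingers close. It gives the time, the measured TCP pose, the force, the opening and the grip force at its end, in the units of the state.
- sense(): the state, without advancing time (a new reading comes with each control period).
- capture(name): name is "scene" or "top" or "wrist"; returns the picture (480x640x3 uint8, red, green, blue); there is no depth.
- camera_model(name): a dict with "fovy" (degrees; the focal length in pixels is half the picture's height over the tangent of half this angle, whatever the lens; pixels are square), "cx", "cy" (the principal point, pixels), "k1" (the pictures are not rectified: a ray, as slopes to the right and down, at radius r is drawn at 1 + k1 r^2 times it, then the intrinsics apply), "eye" and "rotation" of the camera in the world. Camera axes: x right, y down, z forward; pixel columns grow to the right and rows downward; lengths in m; the calibration is good to about 2 mm. A picture is of the moment at which its call begins: read the wrist's pose just before it. camera_model takes no time and is no camera call; for the wrist camera it gives the pose at the moment of the call.
- finish_job(): hands the job in; it is judged then, once.
The state is a dict: "time_s": time; "joints": joint angles; "joint_velocities": joint speeds; "effort": joint torques, N m; "tcp_pos": TCP position; "ee_rot": TCP orientation; "wrist_force": force on the tool from outside, world axes, zero at the start; "moment": the same for the moment, N m; "gripper_width": opening from 0.0 (shut) to 1.0 (fully open); "gripper_force": force on a finger pad.
Only numpy, scipy, OpenCV 4.12 (cv2) and the standard library are available. Lean on these libraries where they do the work, as an engineer would, in place of code of your own. Each camera call takes 0.05 s, during which the arm holds its last target. There are 200 camera calls.

## Task

Both dimmer knobs of the microscope's lamp control unit were pulled off for cleaning. See which channel has its green pilot lamp lit, take the knob whose cap has the colour of that channel's ring, turn it so that its flat-sided bore matches the D-shaped shaft, push it fully on and press knob and shaft down to the stop, which strikes the lamp only while it is held: finish with the gripper still holding the knob pressed down. Leave the other knob, the other shaft and the things around where they are.

Things in the scene. Friction and masses are not known exactly. Their poses are not given: they have to be found in the camera images.
- console_top (a point): centre of the flat dark top panel, 60 mm above the bench, of the lamp control unit: a fixed cream desk console, 150 mm (x) by 230 mm (y). In its axes the shafts stand at (-20, +55) mm (amber) and (-20, -55) mm (blue), the pilot lamps at (+40, +55) and (+40, -55) mm; the nut at a shaft's foot is 15 mm across, 2 mm high
- lit_lamp_top (a point): top of the pilot lamp that is lit: bright green dome, 15 mm across in a 19 mm black bezel, 9 mm high on the panel, 60 mm behind (console +x) the shaft of the channel to which it belongs. It may be at either channel
- dark_lamp_top (a point): top of the pilot lamp that is off: same lamp, very dark green, at the other channel
- amber_tip (a point): centre of the top of the bare upright steel D-shaft inside the amber ring (57 mm, flat on the panel; +y side of the console). Shaft 10 mm across, flat 2 mm from its axis on this point's -x side, tip chamfered 1 mm over the last 1.5 mm, 22 mm above the panel. It turns stiffly (0.04 N m); this point goes down when the shaft is pressed
- blue_tip (a point): centre of the top of the bare upright steel D-shaft inside the blue ring (57 mm, flat on the panel; -y side of the console). Shaft 10 mm across, flat 2 mm from its axis on this point's -x side, tip chamfered 1 mm over the last 1.5 mm, 22 mm above the panel. It turns stiffly (0.04 N m); this point goes down when the shaft is pressed
- amber_press (a joint): downward travel of the amber shaft: 0 = up, 0.005 m = at its stop; a spring pushes up with 4 N at 0 and 9 N at the stop. A knob fully on has its underside 9 mm above the panel with the shaft up, 4 mm at the stop
- blue_press (a joint): downward travel of the blue shaft: 0 = up, 0.005 m = at its stop; a spring pushes up with 4 N at 0 and 9 N at the stop. A knob fully on has its underside 9 mm above the panel with the shaft up, 4 mm at the stop
- amber_knob_center (a point): centre of the loose amber knob, 13 mm above its underside. Black, round, fluted, 36 mm across, 26 mm high, 60 g, upright, bore down; amber cap. White pointer line and bore flat are on its -x side. D-bore in the underside, 13 mm deep, 0.5 mm play all round on the shaft, mouth chamfered 1 mm; both knobs alike. Fully on, this point meets the shaft's tip point and their x axes agree
- blue_knob_center (a point): centre of the loose blue knob, 13 mm above its underside. Black, round, fluted, 36 mm across, 26 mm high, 60 g, upright, bore down; blue cap. White pointer line and bore flat are on its -x side. D-bore in the underside, 13 mm deep, 0.5 mm play all round on the shaft, mouth chamfered 1 mm; both knobs alike. Fully on, this point meets the shaft's tip point and their x axes agree
- mat: fixed grey-blue rubber mat, 120 mm (x) by 230 mm (y), 3 mm thick, on which the two knobs stand about 110 mm apart (either one on either side); origin at the centre of its underside
- slide_box: bystander: grey plastic slide box with a teal lid, 87 x 62 x 32 mm, loose; origin at the centre of its underside
- objective: bystander: steel microscope objective standing upright, 28 mm across, 46 mm high, loose; origin at the centre of its underside
- oil_bottle: bystander: small amber oil bottle with a black cap, 30 mm across, 62 mm high, loose; origin at the centre of its underside
There are look-alikes about, which are no part of the job. Leave any red or turquoise look-alike of the part that bears amber_knob_center alone.

How it is judged:
By the outcome, as a careful person would: the job done as asked, in the order asked, and still so for the second after the job is handed in, while the arm keeps its last pose, push and grip.
It also fails if it takes over 38 s, if anything falls off the work surface, if the arm or the gripper's body presses on something with over 40 N, if the wrist force passes 120 N, or if a joint passes its speed limit or range.

## Working session

There is one attempt and no reset: what is moved stays moved. The work goes in short steps, Python scripts to look and compute and a tool call to move; the robot and the scene stay as the last step left them, time stands still between calls to the robot, and variables do not carry over. Pictures are saved under pics/ and viewed, at most 10 in all, crops included, and the job is handed in when it is done.

Besides the shell and the picture viewer there is one more tool, called after "Call:" as name([rows], argument=value, ...), one row to a line, values as JSON. jog_arm: Moves the arm, as the interface text tells. Its arguments: {"type":"object","properties":{"rows":{"type":"array"},"claw":{"type":"number"}},"required":["rows"]}

```bash
mkdir -p pics; cat > h.py <<'E'
import numpy as np, cv2
from station import *
def rays(m,px):
    f=240/np.tan(np.radians(m['fovy'])/2)
    K=np.array([[f,0,m['cx']],[0,f,m['cy']],[0,0,1]])
    p=np.asarray(px,float).reshape(-1,2)
    d=(p-[m['cx'],m['cy']])/f; u=d.copy()
    for _ in range(30): u=d/(1+m['k1']*(u**2).sum(1,keepdims=True))
    return np.c_[u,np.ones(len(u))]@np.array(m['rotation']).T
def plane(m,px,z):
    r=rays(m,px); e=np.array(m['eye']); return e+r*((z-e[2])/r[:,2:])
def proj(m,P):
    f=240/np.tan(np.radians(m['fovy'])/2)
    c=(np.asarray(P,float).reshape(-1,3)-m['eye'])@np.array(m['rotation'])
    u=c[:,:2]/c[:,2:]; u=u*(1+m['k1']*(u**2).sum(1,keepdims=True))
    return u*f+[m['cx'],m['cy']]
def snap(n,fn):
    m=camera_model(n); im=capture(n)
    cv2.imwrite(fn,cv2.cvtColor(im,cv2.COLOR_RGB2BGR)); return m,im
E
python3 - <<'E'
from h import *
s=sense();print(s['time_s'],s['tcp_pos'],np.round(s['ee_rot'],3),s['gripper_width'],finger_overhang)
a=[]
for n in('top','scene'):
    m,im=snap(n,f'pics/{n}0.png');print(n,m)
m,im=snap('wrist','pics/wrist0.png');print(m)
E
```

```text
0.0 [0.19572395 0.59308097 0.29117182] [[ 0.95  -0.314 -0.001]
 [-0.314 -0.95  -0.002]
 [ 0.     0.002 -1.   ]] 0.9999939459744236 0.0697
top {'fovy': 43.93334057975671, 'cx': 311.8176896720553, 'cy': 248.78248904105794, 'k1': -0.13750862693610405, 'eye': array([0.32268712, 0.00543175, 1.36506593]), 'rotation': array([[-9.68586239e-02, -9.75467205e-01,  1.97692030e-01],
       [-9.95298144e-01,  9.49506894e-02, -1.91303868e-02],
       [-1.09929575e-04, -1.98615454e-01, -9.80077492e-01]])}
scene {'fovy': 57.69059805667191, 'cx': 327.745987841387, 'cy': 241.92998924885308, 'k1': -0.039049635167198914, 'eye': array([0.99649417, 0.5113713 , 0.95189895]), 'rotation': array([[-0.76282332,  0.51037752, -0.39700801],
       [ 0.64653013,  0.5925717 , -0.4804764 ],
       [-0.00996864, -0.62319625, -0.78200196]])}
{'fovy': 64.90959118299816, 'cx': 313.7420387196692, 'cy': 235.89426550658678, 'k1': -0.004478156111870854, 'eye': array([0.26596418, 0.56976384, 0.3838313 ]), 'rotation': array([[-0.31296256, -0.9138583 , -0.25868407],
       [-0.94976481,  0.30144954,  0.08411286],
       [ 0.00111296,  0.2720132 , -0.96229288]])}
```

View pics/top0.png

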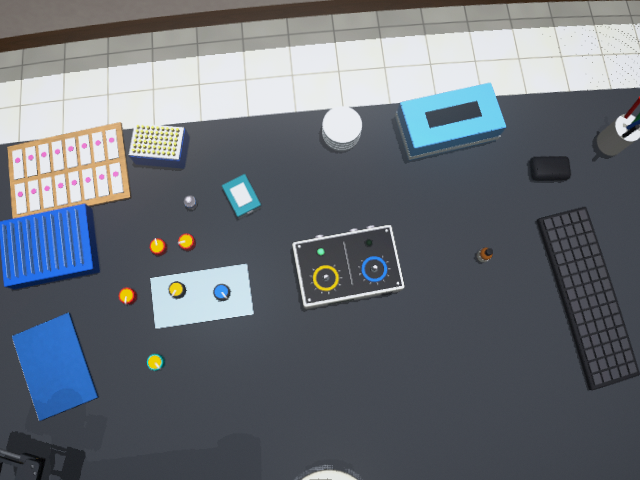

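View pics/scene0.png

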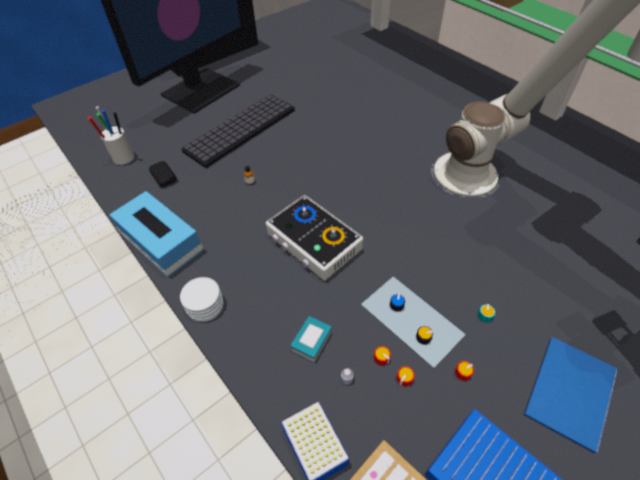

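The lit green lamp at (321,251) sits behind the amber ring at (325,278), so the amber channel is lit. The amber knob is on the mat at (176,289), with the blue knob at (221,292). The red and turquoise look-alikes are off the mat.

```bash
python3 - <<'E'
from h import *
m=camera_model('top');im=cv2.imread('pics/top0.png');h=cv2.cvtColor(im,cv2.COLOR_BGR2HSV)
def blob(lo,hi,box,n=''):
    x0,y0,x1,y1=box
    k=cv2.inRange(h[y0:y1,x0:x1],lo,hi);x,y,w,hh=cv2.boundingRect(k);mo=cv2.moments(k,True)
    print(n,mo['m00'],(x+x0,y+y0,w,hh));return (x0+x+w/2-.5,y0+y+hh/2-.5),(x0+mo['m10']/mo['m00'],y0+mo['m01']/mo['m00'])
A=(18,120,120);B=(34,255,255)
bx,ce=blob(A,B,(160,275,195,305),'knob');print(plane(m,[bx,ce],.029))
ra=blob(A,B,(305,258,345,298),'ringA')[0];rb=blob((100,120,100),(125,255,255),(355,250,395,290),'ringB')[0]
P=plane(m,[ra,rb],.06);print(P);d=P[0]-P[1];print('dist',np.linalg.norm(d),'yaw',np.degrees(np.arctan2(-d[0],d[1])))
l=blob((40,60,120),(90,255,255),(312,242,332,258),'lamp')[1];print(plane(m,[l],.067))
E
```

```text
knob 129.0 (169, 283, 14, 13)
[[0.52922975 0.29748953 0.029     ]
 [0.53028147 0.29668659 0.029     ]]
ringA 263.0 (313, 265, 26, 26)
ringB 277.0 (361, 256, 27, 26)
[[ 0.51833576 -0.04394213  0.06      ]
 [ 0.52793369 -0.15350857  0.06      ]]
dist 0.10998602878725533 yaw 5.006284300289917
lamp 41.0 (317, 248, 8, 7)
[[ 0.57744961 -0.03832019  0.067     ]]
```

View pics/wrist0.png

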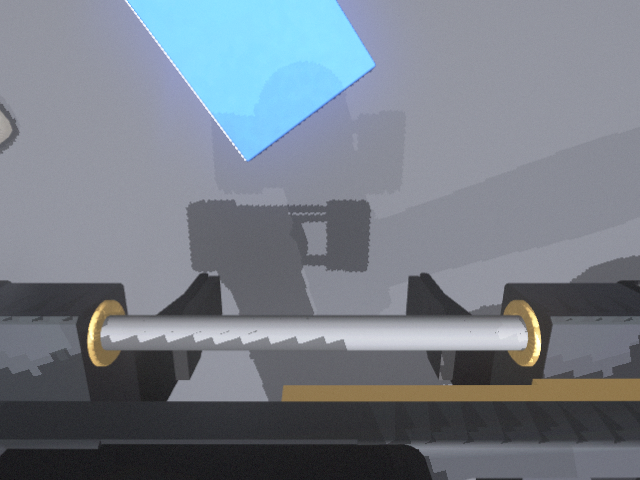

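The wrist view shows the gripper and a blue book, no knobs. The measurements hold up: the rings are 110.0 mm apart and the lamp is 59 mm behind the shaft. Next I'll move the wrist camera over the amber knob at (0.530, 0.297).

Call:
jog_arm([
  [[0.035,0.0176,0.015,0],[0.035,0.0176,0.015,0],[0.035,0.0176,0.015,0],[0.035,0.0176,0.015,0],[0.035,0.0176,0.015,0],[0.035,0.0176,0.015,0],[0.035,0.0176,0.015,0],[0.035,0.0176,0.015,0],[0.035,0.0176,0.015,0],[0.032,0.0176,0.015,0],[0,0,0,0]],
])

```text
time_s: 1.52
tcp_pos: [0.4707, 0.3152, 0.1405]
ee_rot: [[0.948, -0.317, -0.003], [-0.317, -0.948, -0.003], [-0.002, 0.004, -1.0]]
wrist_force: [-0.2, 0.9, 0.1]
gripper_width: 0.998
gripper_force: 0.0
```

```bash
python3 - <<'E'
from h import *
s=sense();print(s['time_s'],s['tcp_pos'],np.round(s['joints'],1))
m,im=snap('wrist','pics/w1.png');np.save('w1.npy',m,allow_pickle=True)
h=cv2.cvtColor(im,cv2.COLOR_RGB2HSV)
k=cv2.inRange(h,(18,120,120),(34,255,255));k[280:]=0
cs=cv2.findContours(k,0,2)[0]
for c in cs:
    if cv2.contourArea(c)>200:
        (x,y),r=cv2.minEnclosingCircle(c);print(x,y,r,cv2.contourArea(c),plane(m,[(x,y)],.029))
E
```

```text
1.525 [0.47070451 0.315233   0.14052028] [ 50.2  25.3 -18.8  -0.  -46.1  21.3]
113.14201354980469 223.95562744140625 26.328670501708984 1507.5 [[0.52780993 0.41325489 0.029     ]]
309.21759033203125 152.11805725097656 29.128664016723633 2299.5 [[0.53024983 0.29721496 0.029     ]]
```

View pics/w1.png

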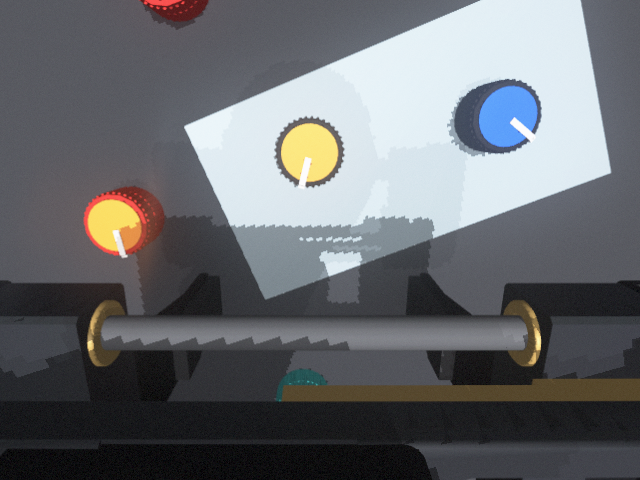

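The amber knob cap is centred at (309,152), with its pointer running from about (308,160) to (303,187). The blue knob is at (508,117) and a red look-alike at (117,223).

```bash
python3 - <<'E'
from h import *
m=np.load('w1.npy',allow_pickle=True).item();im=cv2.imread('pics/w1.png');h=cv2.cvtColor(im,cv2.COLOR_BGR2HSV)
k=cv2.inRange(h,(18,120,120),(34,255,255));k[280:]=0;k[:,:250]=0
c=max(cv2.findContours(k,0,2)[0],key=cv2.contourArea);hull=cv2.convexHull(c)
cen,ax,_=cv2.fitEllipse(hull);print(cen,ax)
# dark skirt outline
d=cv2.inRange(h,(0,0,0),(180,255,70));d[:100]=0;d[200:]=0;d[:,:265]=0;d[:,355:]=0
x,y=np.where((k|d)[100:200,265:355].T>0);print('skirt',x.min()+265,x.max()+265,y.min()+100,y.max()+100)
w=cv2.inRange(h,(0,0,170),(180,90,255));z=np.zeros_like(w);cv2.circle(z,(309,152),31,255,-1)
p=np.argwhere((w&z)>0)[:,::-1].astype(float)
p=p[np.abs(p[:,0]-306)<10];W=plane(m,p,.029);C=plane(m,[cen],.029)[0]
q=W-C;a=np.degrees(np.arctan2(q[:,1],q[:,0]));
u,sv,vt=np.linalg.svd(W[:,:2]-W[:,:2].mean(0));v=vt[0];print(len(p),C,'dir mean',np.degrees(np.arctan2(*q.mean(0)[1::-1])),'svd',np.degrees(np.arctan2(v[1],v[0])),sv, np.linalg.norm(q[:,:2],axis=1).max())
E
```

```text
(309.0699768066406, 152.12684631347656) (56.572998046875, 58.09278869628906)
skirt 281 337 123 181
191 [0.53027024 0.29729042 0.029     ] dir mean 148.46844457876003 svd 147.18754108400478 [0.05465771 0.01570129] 0.016247532286451465
```

Call:
jog_arm([
  [[0.0311,-0.001,0.005,0],[0.0311,-0.0009,0.01,0],[0,0,0.025,0],[0,0,0.025,0],[0,0,0,0]],
])

```text
time_s: 2.2
tcp_pos: [0.5286, 0.3001, 0.0758]
ee_rot: [[0.95, -0.312, -0.003], [-0.312, -0.95, -0.003], [-0.002, 0.003, -1.0]]
wrist_force: [0.2, 0.2, 0.1]
gripper_width: 1.001
gripper_force: 0.0
```

Call:
jog_arm([
  [[0.0025,0.002,0,0],[0,0,0,0]],
])

```text
time_s: 2.45
tcp_pos: [0.5321, 0.2979, 0.0788]
ee_rot: [[0.95, -0.313, 0.002], [-0.313, -0.95, 0.002], [0.001, -0.002, -1.0]]
wrist_force: [-0.9, 0.6, 0.3]
gripper_width: 1.002
gripper_force: 0.0
```

Call:
jog_arm([
  [[0,0,0,0],[0,0,0,0],[0,0,0,0]],
])

```text
time_s: 2.82
tcp_pos: [0.5317, 0.2972, 0.0774]
ee_rot: [[0.95, -0.314, 0.0], [-0.314, -0.95, 0.0], [0.0, -0.0, -1.0]]
wrist_force: [0.1, -0.6, -0.2]
gripper_width: 0.995
gripper_force: 0.0
```

Call:
jog_arm([
  [[-0.0013,0.0005,0.0012,0],[0,0,0,0],[0,0,0,0]],
])

```text
time_s: 3.2
tcp_pos: [0.5302, 0.2971, 0.076]
ee_rot: [[0.95, -0.313, -0.0], [-0.313, -0.95, -0.0], [-0.0, 0.0, -1.0]]
wrist_force: [-0.2, -0.2, 0.8]
gripper_width: 0.997
gripper_force: 0.0
```

Call:
jog_arm([
  [[0,0,0,0],[0,0,0,0],[0,0,0,0],[0,0,0,0],[0,0,0,0],[0,0,0,0],[0,0,0,0],[0,0,0,0]],
], claw=0)

```text
time_s: 4.2
tcp_pos: [0.5302, 0.2972, 0.0761]
ee_rot: [[0.95, -0.313, 0.0], [-0.313, -0.95, 0.0], [0.0, -0.0, -1.0]]
wrist_force: [-1.2, -0.1, 0.7]
gripper_width: 0.41
gripper_force: 30.0
```

Call:
jog_arm([
  [[0,0,-0.03,0],[0,0,-0.044,0],[0.003,0.03,-0.04,0],[0.004,0.043,0,0],[0.004,0.043,0,0],[0.004,0.043,0,0],[0.004,0.043,0,0],[0.004,0.043,0,0],[0.004,0.043,0,0],[0.0045,0.0398,0,0],[0,0,0,0],[0,0,0,0],[0,0,0,0],[0,0,0,0]],
])

```text
time_s: 5.95
tcp_pos: [0.4576, -0.0233, 0.19]
ee_rot: [[0.95, -0.312, -0.0], [-0.312, -0.95, 0.0], [-0.0, -0.0, -1.0]]
wrist_force: [0.4, -0.4, -0.7]
gripper_width: 0.404
gripper_force: 30.0
```

```bash
python3 - <<'E'
from h import *
s=sense();print(s['time_s'],s['tcp_pos'],np.round(s['joints'],1),s['wrist_force'],s['gripper_width'])
m,im=snap('wrist','pics/w2.png');np.save('w2.npy',m,allow_pickle=True)
h=cv2.cvtColor(im,cv2.COLOR_RGB2HSV)
k=cv2.inRange(h,(18,120,120),(34,255,255));k[285:]=0
x,y,w,hh=cv2.boundingRect(k);print(x,y,w,hh)
print(plane(m,[(x+w/2-.5,y+hh/2-.5)],.06),proj(m,[[.5183,-.0439,.082]]))
E
```

```text
5.95 [ 0.45762927 -0.02326899  0.19000483] [ 17.5  12.2 -30.5  -0.  -47.3  54.3] [ 0.40613083 -0.44435649 -0.67267488] 0.40387946771210176
265 95 100 103
[[ 0.51894711 -0.04406528  0.06      ]] [[314.63033586 149.13464418]]
```

View pics/w2.png

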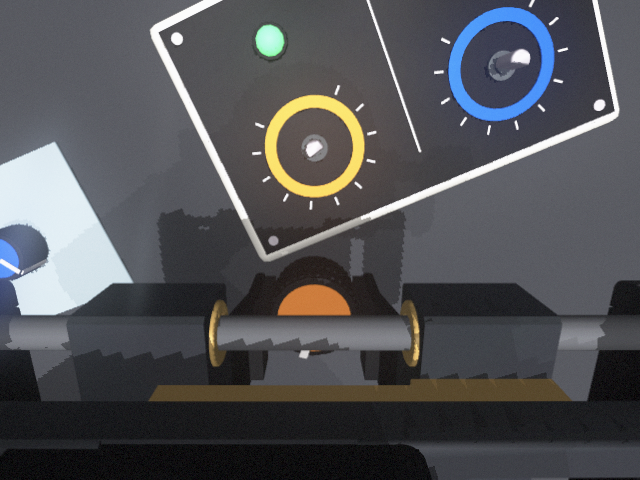

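The lit lamp is at (270,40). The amber ring is at (315,147) with the D-shaft at its centre, and the knob is held at (313,300). I'll enlarge the shaft tip.

```bash
python3 - <<'E'
from h import *
im=cv2.imread('pics/w2.png')[123:173,290:340];cv2.imwrite('pics/c2.png',cv2.resize(im,(600,600),interpolation=cv2.INTER_NEAREST))
print(cv2.cvtColor(im,cv2.COLOR_BGR2GRAY)[12:40,12:42])
E
```

```text
[[ 90  86  87  90  89  89 101 112 124 126 132 137 133 131 129 129 119 108
   88  76  80  86  86  83  88  87  87  86  84  86]
 [ 88  88  87  88  94 115 122 133 136 133 133 137 135 135 135 132 132 126
  118 104  95  87  87  86  87  85  85  86  86  82]
 [ 89  87  87  91 113 132 135 135 135 136 133 136 135 138 135 132 130 133
  131 129 121 100  89  84  87  87  88  84  86  87]
 [ 88  87  90 113 132 132 133 137 136 117 110 128 130 126 132 133 134 132
  132 134 132 122 100  88  86  85  86  86  83  87]
 [ 88  93 114 130 135 131 135 117 113  98  97 118 122 123 114 120 126 111
  128 131 134 131 124  94  86  85  87  87  86  84]
 [ 84 107 128 131 135 132 133 113 104 114 132 140 145 142 155 145 129 103
  107 125 133 131 132 111  86  85  86  86  82  87]
 [ 92 122 133 129 131 131 128 127 135 149 167 181 185 188 210 217 177 134
  102 123 135 132 135 124  97  83  85  85  86  87]
 [106 126 134 131 128 126 133 157 172 189 209 223 232 238 246 248 225 171
  133 127 129 135 132 133 107  88  88  86  84  90]
 [122 133 134 133 124 131 167 204 221 229 239 248 249 251 251 251 246 213
  166 135 121 131 133 133 
[... 1700 characters left out ...]
130 131 135 136 136 135
  135 133 134 125  98  84  82  83  85  85  84  86]
 [ 81  83  67  67  75 113 122 119 131 132 133 132 131 130 130 133 134 135
  135 135 117  98  88  84  83  84  79  83  83  81]
 [ 86  83  74  78  81 102 111 133 136 134 131 131 136 128 132 133 135 133
  119 104  83  83  84  82  85  81  86  84  82  84]
 [ 83  84  81  82  83  81  81 101 105 118 129 132 131 132 135 117 118 103
   82  65  71  83  84  84  84  83  79  83  85  82]
 [ 82  83  80  85  84  85  77  81  79  96 106 106 107 104 100  80  78  77
   75  72  81  81  84  82  81  85  85  82  84  83]
 [ 83  82  79  84  83  83  84  82  85  83  83  84  79  83  67  76  74  80
   82  85  81  82  84  83  85  85  84  83  82  83]]
```

View pics/c2.png

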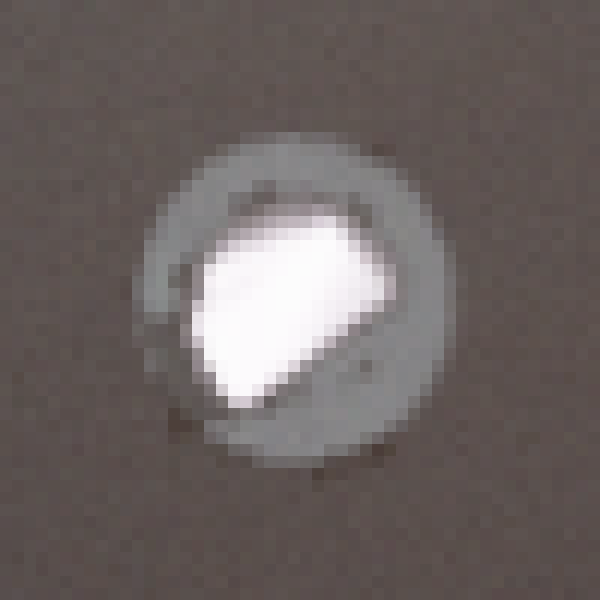

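The flat faces lower right in the image. The edge is straight, from about (322,148) to (310,157). I'll work out its direction in the world and compute the turn.

```bash
python3 - <<'E'
from h import *
m=np.load('w2.npy',allow_pickle=True).item()
g=cv2.cvtColor(cv2.imread('pics/w2.png'),cv2.COLOR_BGR2GRAY)
E=np.array([(302+c,135+r) for r,c in zip(range(13,21),(18.7,17.3,16.1,14.9,13.6,12.4,11.1,9.8))])
W=plane(m,E,.082)[:,:2];C=plane(m,[(314.3,147.3)],.062)[0,:2]
R=plane(m,[(314.5,146)],.06)[0,:2];print('nut',C,'ring',R)
d=np.linalg.svd(W-W.mean(0))[2][0];n=np.array([-d[1],d[0]]);n*=np.sign(n@(W.mean(0)-R))
print('flat dir',np.degrees(np.arctan2(n[1],n[0])),'dist mm',1e3*n@(W.mean(0)-R),1e3*n@(W.mean(0)-C))
# nut fit by ellipse
k=np.zeros_like(g);k[130:166,298:332]=(g[130:166,298:332]>110)*255
c=max(cv2.findContours(k,0,2)[0],key=cv2.contourArea);e=cv2.fitEllipse(cv2.convexHull(c));print(e,plane(m,[e[0]],.062))
# bright tip
b=((g>190)*255).astype(np.uint8);z=np.zeros_like(b);z[130:166,298:332]=b[130:166,298:332]
c=max(cv2.findContours(z,0,1)[0],key=cv2.contourArea)[:,0].astype(float);P=(plane(m,c,.082)[:,:2]-R)*1e3
Q=P@np.c_[n,d/1];print('n',Q[:,0].min(),Q[:,0].max(),'d',Q[:,1].min(),Q[:,1].max(),'d',d,'n',n)
E
```

```text
nut [ 0.51837692 -0.04375652] ring [ 0.51894711 -0.04406528]
flat dir -160.26836244423595 dist mm 2.0133307579208886 1.5808539925935117
((314.32025146484375, 147.29611206054688), (25.43248748779297, 26.724254608154297), 161.4146270751953) [[ 0.51837537 -0.04376816  0.062     ]]
n -3.6748030086446097 1.984183325908087 d -3.506972045059925 4.929401714731044 d [-0.33761507  0.94128426] n [-0.94128426 -0.33761507]
```

```bash
python3 - <<'E'
from h import *
m1=np.load('w1.npy',allow_pickle=True).item();m=np.load('w2.npy',allow_pickle=True).item()
im=cv2.imread('pics/w2.png');h=cv2.cvtColor(im,cv2.COLOR_BGR2HSV)
k=cv2.inRange(h,(5,120,90),(20,255,255));k[:275]=0;k[365:]=0;k[:,:260]=0;k[:,370:]=0
c=np.vstack([x for x in cv2.findContours(k,0,1)[0] if cv2.contourArea(x)>10])[:,0]
print(c.min(0),c.max(0))
zc=.19-.0761+.029; T=np.array([.45763,-.02327]);tx=np.array([.95,-.312]);ty=np.array([-.312,-.95])
top=c[(c[:,1]<314)].astype(float);P=plane(m,top,zc)[:,:2]-T;X=np.c_[P@tx,P@ty]
A=np.c_[2*X,np.ones(len(X))];s=np.linalg.lstsq(A,(X**2).sum(1),rcond=None)[0];print('cap fit in tool mm',s[:2]*1e3,'r',1e3*np.sqrt(s[2]+s[0]**2+s[1]**2))
h1=plane(m1,[(309.07-28.6,152.1),(309.07+28.6,152.1)],.029);r=np.linalg.norm(h1[0]-h1[1])/2;print('cap r',r*1e3)
o=X[X[:,0]>.009];print('centre x at fixed r',np.median(o[:,0]-np.sqrt(np.maximum(r**2-(o[:,1]-s[1])**2,0)))*1e3)
w=cv2.inRange(h,(0,0,140),(180,60,255));w[:350]=0;w[362:]=0;w[:,:295]=0;w[:,315:]=0
p=np.argwhere(w)[:,::-1].astype(float);q=(plane(m,p,zc)[:,:2]-T).mean(0)-s[0]*0
print(len(p),p.mean(0),'pointer tool mm',q@tx*1e3,q@ty*1e3,'dir',np.degrees(np.arctan2(q[1],q[0])))
E
```

```text
[277 284] [350 315]
cap fit in tool mm [-0.42056094  0.30026429] r 14.95102111362357
cap r 15.118445512329394
centre x at fixed r -0.5948473284111861
69 [303.76811594 353.75362319] pointer tool mm -17.164051681989385 -3.9109430208778844 dir 148.9826568426508
```

Call:
jog_arm([
  [[0.0324,0,0,0],[0.0324,0,0,0],[0,0,0.004,-0.1507],[0,0,0.005,-0.1507],[0,0,0.005,-0.1507],[0,0,0.005,-0.1507],[0,0,0.005,-0.1507],[0,0,0.004,-0.1507],[0,0,0,0],[0,0,0,0],[0,0,0,0],[0,0,0,0],[0,0,0,0]],
])

```text
time_s: 7.62
tcp_pos: [0.519, -0.0443, 0.1621]
ee_rot: [[0.834, 0.552, 0.0], [0.552, -0.834, 0.0], [0.0, 0.0, -1.0]]
wrist_force: [0.7, -0.1, -0.6]
gripper_width: 0.403
gripper_force: 30.0
```

Call:
jog_arm([
  [[0.0005,-0.0005,0.001,0],[0,0,0.002,0],[0,0,0.002,0],[0,0,0.002,0],[0,0,0.002,0],[0,0,0,0],[0,0,0,0]],
])

```text
time_s: 8.5
tcp_pos: [0.5191, -0.0436, 0.1531]
ee_rot: [[0.833, 0.553, 0.0], [0.553, -0.833, -0.0], [0.0, 0.0, -1.0]]
wrist_force: [0.2, 0.3, -0.3]
gripper_width: 0.402
gripper_force: 30.0
```

Call:
jog_arm([
  [[0,0,0.002,0],[0,0,0.002,0],[0,0,0.002,0],[0,0,0.002,0],[0,0,0,0],[0,0,0,0]],
])

```text
time_s: 9.25
tcp_pos: [0.519, -0.0436, 0.145]
ee_rot: [[0.834, 0.552, -0.0], [0.552, -0.834, -0.0], [-0.0, -0.0, -1.0]]
wrist_force: [-1.0, 0.3, -0.5]
gripper_width: 0.404
gripper_force: 30.0
```

Call:
jog_arm([
  [[0,0,0.002,0],[0,0,0.002,0],[0,0,0.002,0],[0,0,0.0015,0],[0,0,0,0],[0,0,0,0]],
])

```text
time_s: 10.0
tcp_pos: [0.5191, -0.0437, 0.1382]
ee_rot: [[0.833, 0.553, 0.0], [0.553, -0.833, -0.0], [0.0, 0.0, -1.0]]
wrist_force: [-2.6, -0.4, 6.1]
gripper_width: 0.405
gripper_force: 30.0
```

Call:
jog_arm([
  [[0,0,0.001,0],[0,0,0.001,0],[0,0,0,0],[0,0,0,0]],
])

```text
time_s: 10.5
tcp_pos: [0.5191, -0.0437, 0.1367]
ee_rot: [[0.833, 0.553, 0.0], [0.553, -0.833, -0.0], [0.0, 0.001, -1.0]]
wrist_force: [-3.5, -0.5, 8.4]
gripper_width: 0.405
gripper_force: 30.0
```

Call:
jog_arm([
  [[0,0,0.001,0],[0,0,0.001,0],[0,0,0,0],[0,0,0,0],[0,0,0,0]],
])

```text
time_s: 11.12
tcp_pos: [0.5192, -0.0437, 0.1364]
ee_rot: [[0.833, 0.554, 0.001], [0.554, -0.833, -0.001], [0.0, 0.001, -1.0]]
wrist_force: [-8.0, 1.7, 19.9]
gripper_width: 0.403
gripper_force: 30.0
```

The force jumped to 20 N while z moved only 0.3 mm, so the knob is at the stop. I'll confirm with a picture and the steadiness of the reading.

Call:
jog_arm([
  [[0,0,0,0],[0,0,0,0],[0,0,0,0],[0,0,0,0]],
])

```text
time_s: 11.62
tcp_pos: [0.5192, -0.0437, 0.1364]
ee_rot: [[0.833, 0.554, 0.001], [0.554, -0.833, -0.001], [0.0, 0.001, -1.0]]
wrist_force: [-8.3, 1.8, 19.9]
gripper_width: 0.403
gripper_force: 30.0
```

```bash
python3 - <<'E'
from h import *
s=sense();print(s['time_s'],s['tcp_pos'],s['wrist_force'])
m,im=snap('scene','pics/s3.png');m2,i2=snap('wrist','pics/w3.png')
a=cv2.resize(im[170:300,240:400],(480,390),interpolation=cv2.INTER_CUBIC);b=cv2.resize(i2,(320,240))
o=np.zeros((390,800,3),np.uint8);o[:,:480]=a;o[:240,480:]=b
cv2.imwrite('pics/c3.png',o[:,:,::-1])
E
```

```text
11.625 [ 0.51922782 -0.04369437  0.13639871] [-8.29733943  1.78866839 19.93286565]
```

View pics/c3.png

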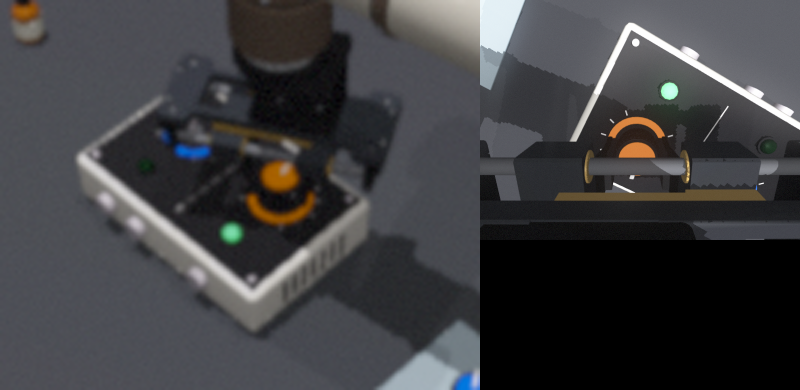

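The picture shows the knob seated and level inside the amber ring, at (280,178) in the enlarged crop. The gripper holds it, the amber lamp is lit at (232,232), and the blue shaft is undisturbed.

```bash
python3 -c "from station import *;print(finish_job())"
```

```text
the job is handed in; nothing more can be done
None
```

I handed the job in at about 12 s: the amber knob (the lit channel) is turned to match its D-shaft, pushed on and held at the stop with about 20 N in the gripper. The other knob and shaft and the surrounding things were left alone.

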